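# Present an offset lever level over its fixture

### The job

Slide the black knob of the fixture's red transport lock outward, away from the post, to its end stop, while the lever still lies on the bench. Then pick up the grey cast lever by its balance point (yellow mark) and finish while still holding it, level and still, the underside of its hub about 3 cm above the top of the fixture post, with the hub bore over the post and the small end over its rest, ready to be lowered. Do not knock the lever against the fixture, and leave the other things on the bench where they are.

Things in the scene. Friction and masses are not known exactly. Their poses are not given: they have to be found in the camera images.
- fixture: Fixture fixed to the bench: aluminium base plate 250x90x12 mm with an ear beside the post. Origin: centre of the 250x90 plate's underside. Its x runs along the plate from the post end to the rest end, its y points across it toward the lock knob, z up. Post axis at (-85, 0) mm, rest at (+85, 0) mm. The lock's guide rails stand at x -109 to -61, y 35 to 141 mm, 42 to 43 mm high; the rest's two cheeks are 33 mm high.
- post_top (a point): Centre of the top of the vertical steel post, 20 mm in diameter, 32 mm above the bench. Axes as the fixture.
- rest_top (a point): Centre of the seat face of the rest for the lever's small end, 15 mm above the bench, between two cheeks 34 mm apart.
- lock (a joint): Transport lock slide, in m: 0 = locked (red tongue over the post), grows as the knob moves along the fixture's +y away from the post, 0.050 = end stop (open). Starts between 0 and 0.012. Friction about 2 N; it stays where it is left. The red tongue's top is 39.5 mm above the bench.
- lock_knob (a point): Middle of the round black knob on the lock slide, 22 mm in diameter; it stands from 39.5 to 80.5 mm above the bench, this point is at 62 mm. It can be pinched from above in any direction.
- lever: Grey cast lever lying flat: a heavy round hub at one end, a straight beam, a small round end. Overall 212 mm long, about 0.45 kg (0.36 to 0.58). Origin: on its underside, straight below the balance point. Its x points along the beam from the hub to the small end, z up.
- lever_balance (a point): Balance point (centre of mass along the beam) under the yellow paint mark, 58 mm from the hub axis and 112 mm from the small end's axis; half-way up the beam, 26 mm above the lever's underside. The beam here is 20 mm wide and 24 mm high (14 to 38 mm above the underside), with flat upright sides to grip. Axes as the lever.
- lever_hub (a point): Centre of the underside of the lever's hub (56 mm in diameter, 46 mm high, 24 mm through bore). The hub axis is 58 mm from the balance point.
- lever_tip (a point): Centre of the underside of the lever's small end (28 mm in diameter, 40 mm high), 170 mm from the hub axis.
- pack: Bystander, leave alone: blue shrink-wrapped battery pack standing upright, 43x57x72 mm. Origin: centre of its underside.
- tape: Bystander, leave alone: roll of amber tape lying flat, 89 mm across, 12 mm high. Origin: centre of its underside.
- driver: Bystander, leave alone: screwdriver with red handle, 182 mm long, lying along y. Origin: centre of its underside.
- cap: Bystander, leave alone: white cone-shaped nozzle cap, 32 mm across, 30 mm high. Origin: centre of its underside.
Not all that is in view belongs to the job. Of the things like the lever, leave any that is green; of the rest the larger one is meant.

How it is judged:
On the way, in this order (a step that is already met when the one before it is completed fails the run):
1. the lock is slid to its end stop (within 3 mm) while the lever lies on the bench (value of joint lock above 0.047 m and height (world z) of lever below 0.01 m), for 0.2 s.
2. the lever is lifted clear of the bench, gripped in the fingers (height (world z) of lever_balance above 0.06 m and contact force between lever and the fingers above 2 N), for 0.2 s.
At the end, for the whole second after the job is handed in: Lock still open (over 45 mm); lever still in the fingers, gripped within 20 mm of the balance point along the beam, tilt under 0.09 rad, seen from above hub within 12 mm of the post and small end within 18 mm of the rest, hub underside 15 to 50 mm above the post top, not touching the fixture (value of joint lock above 0.045 m and angle between lever_balance's own z axis and vertical below 0.09 rad and horizontal distance between lever_hub and post_top below 0.012 m and horizontal distance between lever_tip and rest_top below 0.018 m and z of lever_hub in the frame of post_top between 0.015 and 0.05 m and x of the grasp point in the frame of lever_balance between -0.02 and 0.02 m and contact force between lever and the fingers above 2 N and contact force between lever and fixture below 0.2 N and linear speed of lever below 0.02 m/s and angular speed of lever below 0.15 rad/s); the arm keeps its last pose, push and grip.
It fails at once if the lever is knocked against the fixture (over 3 N) (contact force between lever and fixture above 3 N).
It fails at once if a bystander (battery pack, tape roll, screwdriver, white cap) is moved more than 30 mm (distance of any of pack, tape, driver, cap from where it was at the start of the episode above 0.03 m).
It fails at once if the battery pack is tipped over (angle between pack's own z axis and vertical above 0.5 rad).
It also fails if it takes over 54 s, if anything falls off the work surface, if the arm or the gripper's body presses on something with over 40 N, if the wrist force passes 120 N, or if a joint passes its speed limit or range.

### The arm

A 6-joint arm with a two-finger parallel gripper is mounted at the origin on a cart in front of the work surface, level with it; the furniture and walls round the work are solid. World frame = base frame: x ahead of the robot, y to its left, z up, the work surface at z = 0. Lengths are in m, angles in rad, forces in N, time in s.
With the tool pointing down it reaches from about 0.425 to 0.95 m from the base axis. Payload 3.5 kg.
Tool frame: the origin (TCP) lies at the very end of the fingers, on their centre line; the grasp point (between the pads) lies 19 mm behind it; z points along the fingers, y is the direction in which the jaws open and shut (so a half turn about z gives the same grasp; the last joint's range is limited). The gripper opens to 85 mm and grips with 20 to 120 N. Pads are 22 mm wide; open, the fingers measure 114 mm over their backs; the gripper's body (76 mm by 85 mm) begins 54 mm behind the grasp point. The pads swing forward as they close: fully open they stand 13 mm farther back than shut.
Start: joints at [-1.495, 0.286, 1.577, -0, 1.279, -0.15], TCP at [0.151, -0.658, 0.231] pointing down, gripper open.
Joint ranges: [-2.77, 2.77], [-0.9, 2.22], [0.21, 2.48], [-1.53, 4.67], [0.24, 2.81], [-2.84, 2.84]. Speed limits (rad/s): [2.79, 2.79, 3.14, 3.14, 3.14, 3.14].

### API

Orientations are given as a unit quaternion [x, y, z, w].
In Python, from plant import ctrl, imaging gives the robot as it stands.
- The arm moves only by the shell command python3 -m creep 'ROWS' [OPENING] [FORCE]. ROWS is JSON, one flat list of numbers, 4 for each row, row after row: the shift along the tool's x, y, z in units of 25 mm (1.0 is 25 mm), then the turn about the tool's z in units of 5 degrees (1.0 is 5 degrees). A call has 1 to 20 rows; each row is the pose to reach, as a shift and turn from the pose commanded when the call began, along the tool's axes at that moment; what a row does not reach only later rows make up. A row lasts 1/12 s, in which the tool goes at most 41.7 mm and 7.16 degrees, less where a joint would pass 70% of its speed; a pose out of reach is approached as far as the arm can. A call with a gripper value outside its range is refused whole. OPENING is the closure in counts, from 0 (fully open) to 255 (shut), set as the call begins (- or left out, the last holds). The fingers move at their own pace and stop on an object; FORCE is the grip in N (left out, the last holds). Time passes only in rows, so rows that repeat a pose let the fingers close. It gives the time, the measured TCP pose, the force and the opening at its end, in the units of the state.
- ctrl.get_state(): the state, without advancing time (a new reading comes with each control period).
- imaging.read_camera(name): name is "scene" or "top" or "wrist"; returns the picture (420x560x3 uint8, red, green, blue); there is no depth.
- imaging.camera_info(name): a dict with "intrinsics" (3x3 intrinsics, pixels), "distortion" ([k1, k2, p1, p2, k3] as OpenCV has them; the pictures are not rectified), "origin" and "attitude" of the camera in the world. Camera axes: x right, y down, z forward; pixel columns grow to the right and rows downward; lengths in m; the calibration is good to about 2 mm. A picture is of the moment at which its call begins: read the wrist's pose just before it. camera_info takes no time and is no camera call; for the wrist camera it gives the pose at the moment of the call.
- ctrl.sign_off(): hands the job in, once; it reports no verdict.
Trained networks look in the newest picture that a camera, given by its name, has taken for a name from the list of things; names that differ only in an ending like _2 or _b are one class to them, and where a whole thing is asked for, a point or a joint stands for the part that bears it (a point fixed in the world has none). Each returns a list of dicts, best first, with "p" (0 to 1); they miss things now and then, are a little off and sometimes report something else, mostly with a low value. They report only what shows in the picture. A call takes as long as a camera call. They do not tell look-alikes from the thing itself.
- imaging.silhouettes(camera, name): "mask" (420x560 bool, what is visible of it) and "uv" ([column, row] in pixels, amid what is visible of it).
The state is a dict: "time": time; "qpos": joint angles; "dq": joint speeds; "joint_efforts": joint torques, N m; "eef_pos": TCP position; "tcp_rot": TCP orientation; "contact_force": force on the tool from outside, world axes, zero at the start; "wrist_torque": the same for the moment, N m; "opening": opening from 0.0 (shut) to 1.0 (fully open).
Only numpy, scipy, OpenCV 4.12 (cv2) and the standard library are available. Lean on these libraries where they do the work, as an engineer would, in place of code of your own. Each camera call takes 0.05 s, during which the arm holds its last target.

## Working session

There is one attempt and no reset: what is moved stays moved. The work goes in short steps, Python scripts to look and compute and a shell command to move; the robot and the scene stay as the last step left them, time stands still between calls to the robot, and variables do not carry over. Pictures are saved under pics/ and viewed, and the job is handed in when it is done.

```bash
ls; mkdir -p pics
python3 - <<'E'
from plant import ctrl, imaging
import cv2
s=ctrl.get_state(); print(s)
for n in ["scene","top","wrist"]:
    print(n,imaging.camera_info(n))
    im=imaging.read_camera(n); cv2.imwrite(f"pics/{n}0.png",im[:,:,::-1])
E
```

```text
pics
{'time': 0.0, 'qpos': array([-1.49502404e+00,  2.87186826e-01,  1.57819237e+00, -2.82230833e-05,
        1.27859018e+00, -1.49984643e-01]), 'dq': array([-0.00212677,  0.00192913, -0.0011428 , -0.00013175,  0.00050104,
       -0.00079481]), 'joint_efforts': array([ 8.09371577e-04, -4.05981767e+01, -2.92626822e+01, -1.29258756e-04,
        5.93096047e-03,  1.34350267e-05]), 'eef_pos': array([ 0.1510764 , -0.65719648,  0.22992474]), 'tcp_rot': array([ 9.93634826e-01,  1.12642885e-01,  3.05861695e-05, -1.18804349e-03]), 'contact_force': array([-0.64359848, -0.34928598,  0.44275961]), 'wrist_torque': array([ 0.04920604, -0.0352053 ,  0.03379132]), 'opening': 0.9956441040324564}
scene {'intrinsics': array([[485.42992295,   0.        , 279.1511973 ],
       [  0.        , 485.42992295, 209.80525811],
       [  0.        ,   0.        ,   1.        ]]), 'distortion': array([-0.07241812,  0.        ,  0.        ,  0.        ,  0.        ]), 'origin': array([-0.14860788, -1.34960586,  0.99613604]), 'attitude': array([ 0.84852029, -0.24031963,  0.12416718, -0.45479919])}
top {'intrinsics': array([[438.35927687,   0.        , 280.7538564 ],
       [  0.        , 438.35927687, 212.02759442],
       [  0.        ,   0.        ,   1.        ]]), 'distortion': array([-0.05719281,  0.        ,  0.        ,  0.        ,  0.        ]), 'origin': array([ 0.28980034, -0.19783137,  1.27283188]), 'attitude': array([ 0.70385165, -0.70348519,  0.06726228, -0.07195303])}
wrist {'intrinsics': array([[328.24879301,   0.        , 282.78761958],
       [  0.        , 328.24879301, 213.80955924],
       [  0.        ,   0.        ,   1.        ]]), 'distortion': array([-0.03243927,  0.        ,  0.        ,  0.        ,  0.        ]), 'origin': array([ 0.23360857, -0.63923998,  0.37218025]), 'attitude': array([ 0.77137205, -0.61478161, -0.10348782,  0.12774586])}
```

View pics/scene0.png

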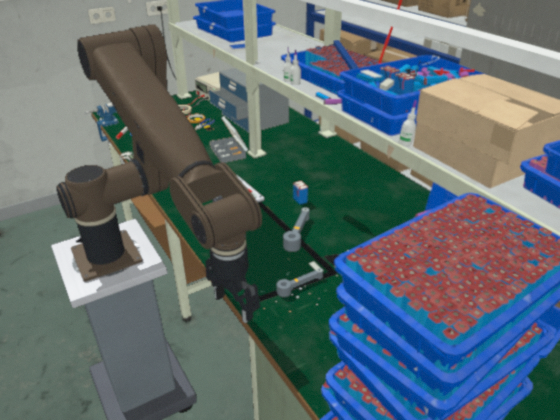

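View pics/top0.png

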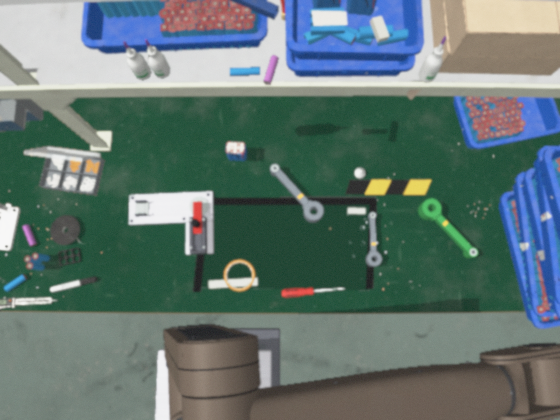

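View pics/wrist0.png

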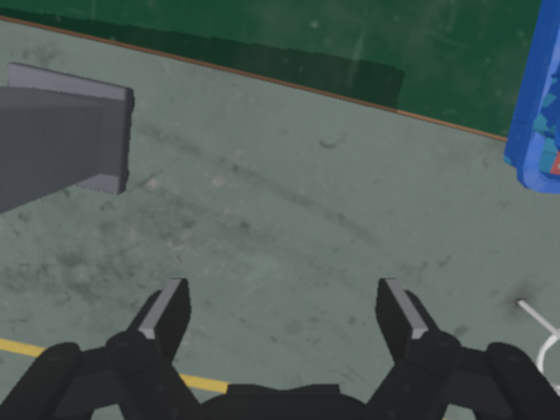

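Top view candidates: large grey lever, hub (313,210), tip (275,169), ≈56 px long. Small grey lever, hub (374,258), tip (373,217), ≈41 px long. Green lever, (431,208) to (473,252). I choose the first by the description. The fixture has its tongue/post near (197,210), its knob near (197,230) and its rest near (142,208).

```bash
cat > h.py <<'E'
import numpy as np, cv2
from scipy.spatial.transform import Rotation as R
from plant import ctrl, imaging
def ray(info,uv):
    uv=np.asarray(uv,float).reshape(-1,1,2)
    n=cv2.undistortPoints(uv,info["intrinsics"],np.array(info["distortion"])).reshape(-1,2)
    d=np.c_[n,np.ones(len(n))]@R.from_quat(info["attitude"]).as_matrix().T
    return info["origin"],d
def plane(info,uv,z):
    o,d=ray(info,uv); return o+d*((z-o[2])/d[:,2])[:,None]
def proj(info,p):
    Rm=R.from_quat(info["attitude"]).as_matrix().T
    r,_=cv2.Rodrigues(Rm)
    return cv2.projectPoints(np.asarray(p,float).reshape(-1,1,3),r,-Rm@info["origin"],info["intrinsics"],np.array(info["distortion"]))[0].reshape(-1,2)
def tri(obs):
    A=np.zeros((3,3));b=np.zeros(3)
    for info,uv in obs:
        o,d=ray(info,uv);d=d[0]/np.linalg.norm(d[0]);P=np.eye(3)-np.outer(d,d);A+=P;b+=P@o
    p=np.linalg.solve(A,b)
    res=[float(np.linalg.norm(proj(i,p)[0]-uv)) for i,uv in obs]
    return p,res
def units(target,yaw=None):
    """tool-frame shift units to bring TCP to world target; yaw: desired world heading of tool y axis"""
    s=ctrl.get_state();Rm=R.from_quat(s["tcp_rot"]).as_matrix()
    u=Rm.T@(np.asarray(target)-s["eef_pos"])/0.025
    out=[*np.round(u,2)]
    if yaw is not None:
        y=Rm[:,1];cur=np.arctan2(y[1],y[0])
        dw=(yaw-cur+np.pi/2)%np.pi-np.pi/2   # world turn, tool z down -> minus
        out.append(round(-np.degrees(dw)/5,2))
    return out
def snap(cam,name,crop=None,sc=1):
    info=imaging.camera_info(cam);im=imaging.read_camera(cam)[:,:,::-1]
    c=im if crop is None else im[crop[1]:crop[3],crop[0]:crop[2]]
    cv2.imwrite(f"pics/{name}.png",cv2.resize(np.ascontiguousarray(c),None,fx=sc,fy=sc,interpolation=cv2.INTER_CUBIC))
    return info,im
E
python3 - <<'E'
from h import *
info,im=snap("top","top1",(120,140,400,310),2.8)
for n in ["lever","fixture","lock_knob","pack","tape","driver","cap"]:
    for d in imaging.silhouettes("top",n):
        m=d["mask"];print(n,round(d["p"],2),np.round(d["uv"],1),m.sum())
for k,uv,z in [("hub",(313,210),.046),("tip",(275,169),.04),("post",(197,210),.04),("knob",(197,231),.08),("rest",(142,208),.03)]:
    print(k,plane(info,uv,z).round(3))
E
```

```text
lever 0.86 [370.  246.3] 465
lever 0.74 [438.5 220.7] 937
lever 0.58 [302.1 201.4] 697
fixture 0.84 [186.7 214.5] 3434
lock_knob 0.76 [196.8 215.2] 249
pack 0.73 [234.8 151.7] 360
pack 0.48 [194.3 215.6] 279
tape 0.57 [230.3 284.1] 173
driver 0.59 [298.3 294.6] 222
driver 0.39 [185.5 213.7] 3426
cap 0.73 [182.  214.2] 3369
cap 0.45 [358.5 173.6] 68
hub [[ 0.541 -0.282  0.046]]
tip [[ 0.665 -0.172  0.04 ]]
post [[0.542 0.052 0.04 ]]
knob [[0.475 0.041 0.08 ]]
rest [[0.55  0.216 0.03 ]]
```

View pics/top1.png

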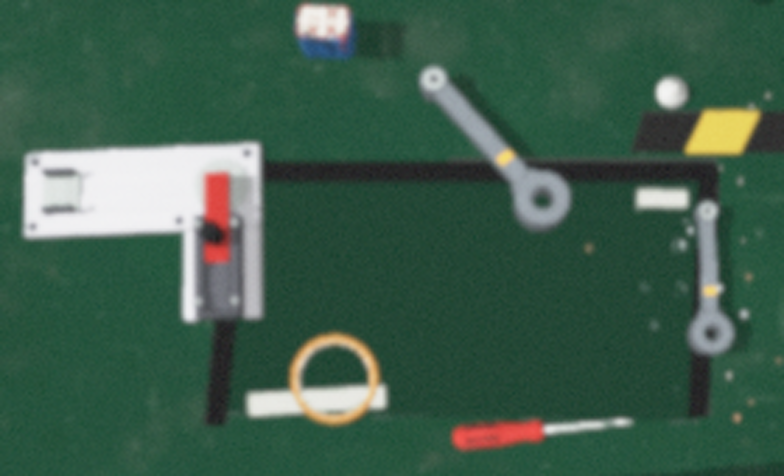

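The crop confirms it: the large grey lever has its yellow mark at about crop (506,157), and the knob is at crop (210,232). Next I work out a viewing pose over the fixture.

Run:
```python
from h import *
print(units([.45,-.37,.30],np.radians(-40)));print(units([.50,-.03,.33],np.radians(-3)))
```

```text
[np.float64(14.23), np.float64(-8.54), np.float64(-2.75), np.float64(-7.41)]
[np.float64(19.22), np.float64(-21.35), np.float64(-3.95), np.float64(-14.81)]
```

```bash
python3 -m creep '[14.2,-8.5,-2.8,-7.4,14.2,-8.5,-2.8,-7.4,14.2,-8.5,-2.8,-7.4,14.2,-8.5,-2.8,-7.4,14.2,-8.5,-2.8,-7.4,14.2,-8.5,-2.8,-7.4,14.2,-8.5,-2.8,-7.4,14.2,-8.5,-2.8,-7.4,19.2,-21.4,-4,-14.8,19.2,-21.4,-4,-14.8,19.2,-21.4,-4,-14.8,19.2,-21.4,-4,-14.8,19.2,-21.4,-4,-14.8,19.2,-21.4,-4,-14.8,19.2,-21.4,-4,-14.8,19.2,-21.4,-4,-14.8,19.2,-21.4,-4,-14.8,19.2,-21.4,-4,-14.8,19.2,-21.4,-4,-14.8,19.2,-21.4,-4,-14.8]' 0
python3 - <<'E'
from h import *
print(units([.50,-.03,.33],np.radians(-3)))
E
```

```text
time: 2.22
eef_pos: [0.4995, -0.0268, 0.332]
tcp_rot: [0.724, 0.69, 0.0, 0.001]
contact_force: [0.5, 0.3, 0.3]
opening: 1.001
[np.float64(-0.13), np.float64(0.03), np.float64(0.08), np.float64(0.04)]
```

Run:
```python
from h import *
import pickle
info,im=snap("wrist","w1",None,1.4)
a=imaging.silhouettes("wrist","lock_knob")
for d in a: print("knob",d["p"],d["uv"],d["mask"].sum(),np.argwhere(d["mask"]).min(0),np.argwhere(d["mask"]).max(0))
info2,im2=snap("scene","s1",(200,130,420,330),3)
pickle.dump((info,im),open("w1.pkl","wb"))
pickle.dump((info2,im2),open("s1.pkl","wb"))
```

```text
knob 0.67 [298.2, 105.4] 1700 [ 90 260] [118 337]
```

View pics/w1.png

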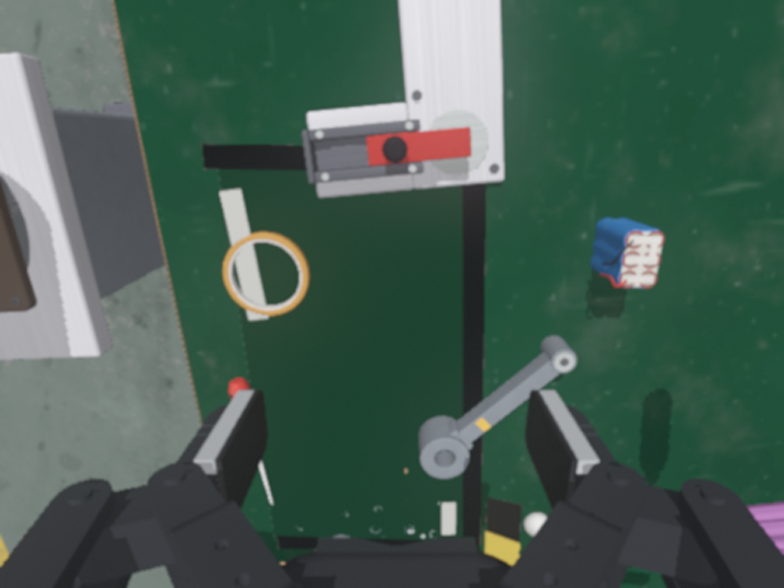

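View pics/s1.png

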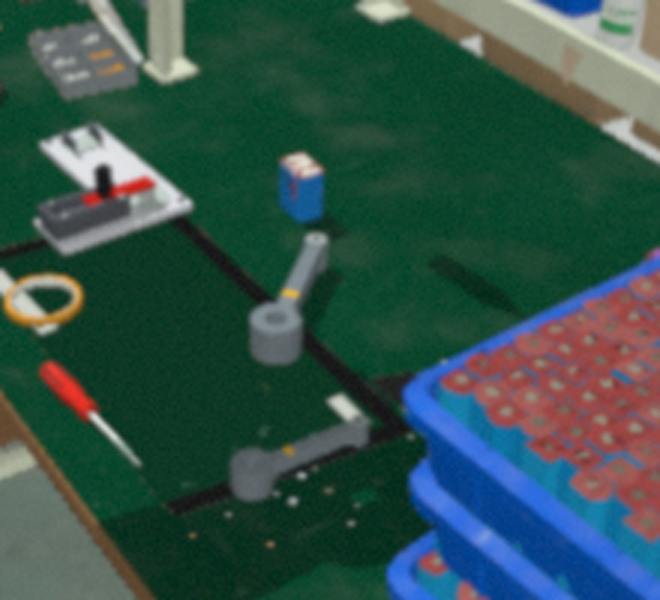

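Run:
```python
from h import *
import pickle
W,wi=pickle.load(open("w1.pkl","rb"));S,si=pickle.load(open("s1.pkl","rb"));T=imaging.camera_info("top")
w=lambda x,y:(W,np.array([x,y])/1.4)
s=lambda x,y:(S,np.array([x,y])/3+[200,130])
t=lambda x,y:(T,np.array([x,y])/2.8+[120,140])
for k,o in dict(knob=[w(395,149),s(103,170),t(210,232)],hub=[w(444,457),s(275,318),t(541,198)],tip=[w(564,361),s(316,239),t(433,79)],mark=[w(483,425),s(290,294),t(506,157)]).items():
    p,r=tri(o);print(k,p.round(4),np.round(r,2), tri(o[:2])[0].round(4))
for k,uvs in dict(farright=(261,143),farleft=(24,154),nearleft=(24,238)).items(): print(k,plane(T,t(*uvs)[1],.012).round(4))
print(plane(W,w(503,180)[1],.012),plane(W,w(313,112)[1],.012),plane(W,w(319,197)[1],.012))
```

```text
knob [0.5019 0.0501 0.0743] [1.89 0.41 1.23] [0.5038 0.0512 0.0743]
hub [ 0.5411 -0.2821  0.0435] [0.79 0.23 0.65] [ 0.5422 -0.2817  0.0436]
tip [ 0.6697 -0.171   0.0386] [1.16 0.21 0.78] [ 0.6711 -0.1705  0.0386]
mark [ 0.5852 -0.2464  0.0372] [1.14 0.18 0.56] [ 0.5861 -0.2456  0.0372]
farright [[0.6052 0.0113 0.012 ]]
farleft [[0.5936 0.265  0.012 ]]
nearleft [[0.5028 0.2586 0.012 ]]
[[0.60800273 0.0162408  0.012     ]] [[0.42863601 0.08744588 0.012     ]] [[0.42634158 0.00881277 0.012     ]]
```

Run:
```python
from h import *
print(units([.503,.051,.13],np.radians(2.6)),units([.503,.051,.05],np.radians(2.6)))
```

```text
[np.float64(3.24), np.float64(-0.01), np.float64(8.04), np.float64(-1.14)] [np.float64(3.24), np.float64(-0.01), np.float64(11.24), np.float64(-1.14)]
```

```bash
python3 -m creep '[3.2,0,4,-1.1,3.2,0,4,-1.1,3.2,0,4,-1.1,3.2,0,8,-1.1,3.2,0,8,-1.1,3.2,0,8,-1.1,3.2,0,8,-1.1,3.2,0,8,-1.1,3.2,0,8,-1.1,3.2,0,8,-1.1]' 0
python3 - <<'E'
from h import *
import pickle
info,im=snap("wrist","w2",None,1.4)
pickle.dump((info,im),open("w2.pkl","wb"))
print(proj(info,[[.503,.051,.0805]])*1.4, units([.503,.051,.05],np.radians(2.6)))
E
```

```text
time: 3.2
eef_pos: [0.5055, 0.05, 0.1341]
tcp_rot: [0.692, 0.722, 0.002, 0.002]
contact_force: [0.4, -0.1, 0.2]
opening: 0.999
[[388.43304079 330.17343547]] [np.float64(0.04), np.float64(-0.11), np.float64(3.36), np.float64(-0.04)]
```

View pics/w2.png

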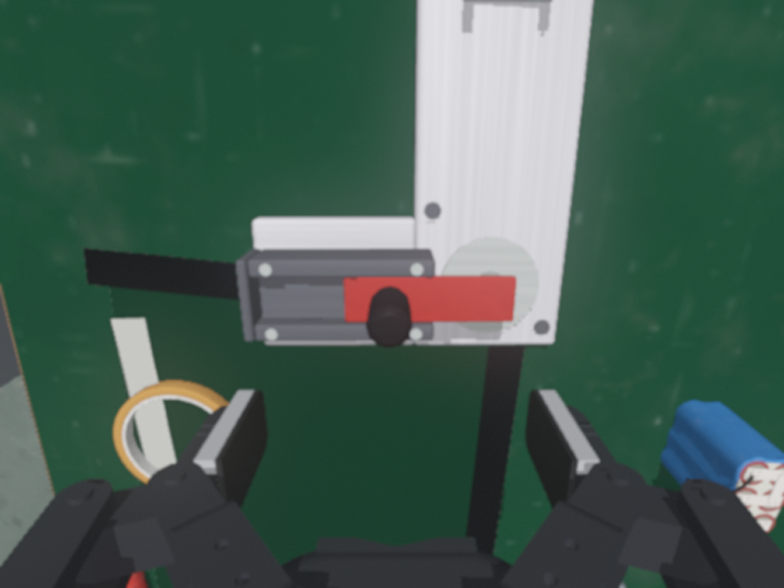

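```bash
python3 -m creep '[0,-0.1,1.6,0,0,-0.1,3.2,0,0,-0.1,3.3,0,0,-0.1,3.3,0,0,-0.1,3.3,0]' 0; python3 -m creep '[0,0,0,0,0,0,0,0,0,0,0,0,0,0,0,0,0,0,0,0,0,0,0,0,0,0,0,0,0,0,0,0,0,0,0,0,0,0,0,0]' 255 30;  python3 - <<'E'
from h import *
info,im=snap("wrist","w3",None,1.4)
import pickle
print(ctrl.get_state()["eef_pos"],ctrl.get_state()["contact_force"])
Rm=R.from_quat(ctrl.get_state()["tcp_rot"]).as_matrix();print(Rm.round(3))
E
```

```text
time: 3.67
eef_pos: [0.5026, 0.0506, 0.051]
tcp_rot: [0.692, 0.722, 0.001, 0.001]
contact_force: [-0.6, 0.1, 0.2]
opening: 1.003
time: 4.5
eef_pos: [0.5015, 0.0508, 0.0497]
tcp_rot: [0.692, 0.722, 0.0, 0.0]
contact_force: [-0.4, 0.1, 6.4]
opening: 0.242
[0.50149464 0.05081567 0.04963891] [-1.39255228  0.11772042  6.03219708]
[[-0.043  0.999  0.001]
 [ 0.999  0.043 -0.   ]
 [-0.     0.001 -1.   ]]
```

View pics/w3.png

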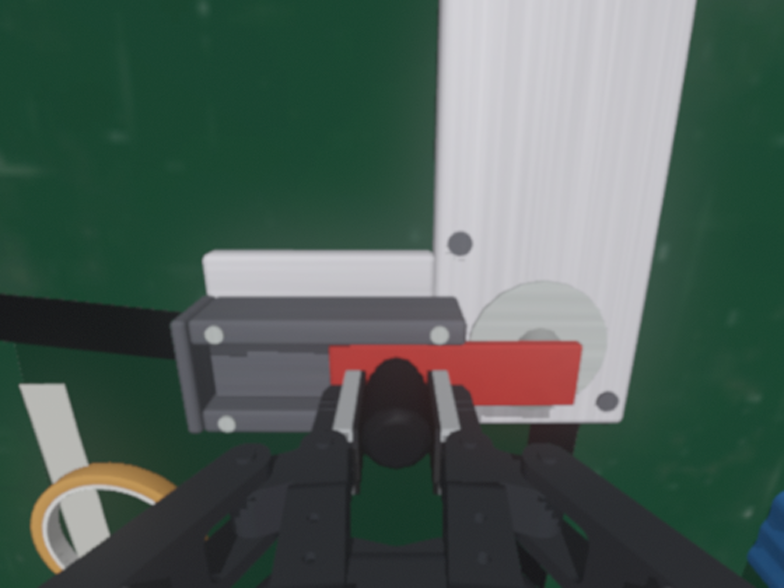

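```bash
python3 -m creep '[0,-0.3,-0.1,0,0,-0.6,-0.1,0,0,-0.9,-0.1,0,0,-1.2,-0.1,0,0,-1.4,-0.1,0,0,-1.5,-0.1,0,0,-1.5,-0.1,0]'
python3 - <<'E'
from h import *
info,im=snap("wrist","w4",None,1.4)
E
```

```text
time: 5.13
eef_pos: [0.4609, 0.0492, 0.0499]
tcp_rot: [0.692, 0.722, -0.002, -0.002]
contact_force: [-1.0, -3.3, -14.2]
opening: 0.245
```

View pics/w4.png

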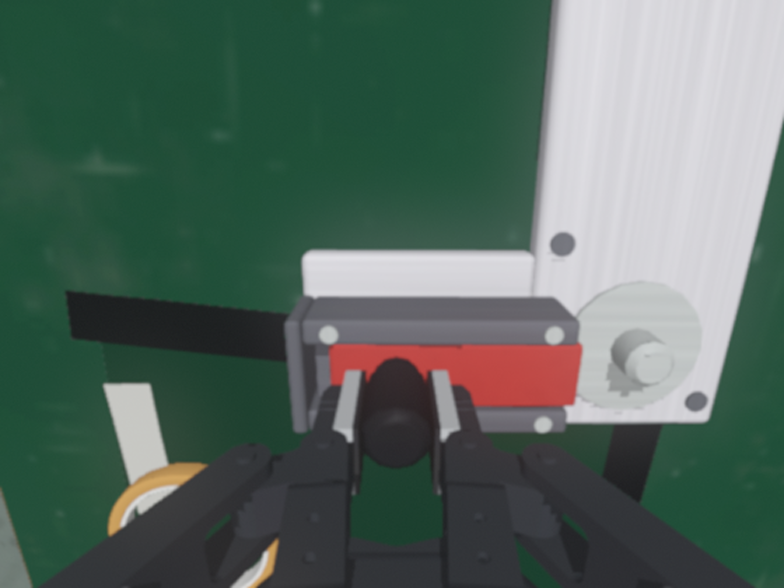

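```bash
python3 -m creep '[0,-0.1,0.05,0,0,-0.2,0.05,0,0,-0.3,0.05,0,0,-0.3,0.05,0,0,-0.3,0.05,0]' ; python3 -c "
from h import *
snap('wrist','w5',None,1.4)
print(ctrl.get_state()['contact_force'])"
```

```text
time: 5.6
eef_pos: [0.4567, 0.049, 0.0499]
tcp_rot: [0.692, 0.722, 0.001, 0.001]
contact_force: [5.3, 1.1, -16.4]
opening: 0.24
[  5.59494118  -0.80975326 -16.88922532]
```

View pics/w5.png

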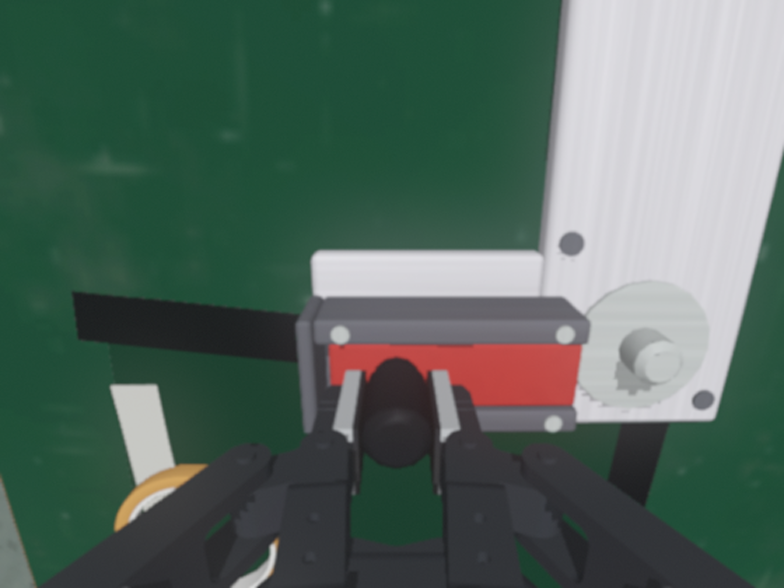

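```bash
python3 -m creep '[0,-0.15,0.05,0,0,-0.3,0.05,0,0,-0.3,0.05,0,0,-0.3,0.05,0]' ;python3 -m creep '[0,-0.15,0.0,0,0,-0.2,0.0,0,0,-0.2,0.0,0,0,-0.2,0.0,0]'; python3 -c "
from h import *
snap('wrist','w6',None,1.4)
print(ctrl.get_state()['contact_force'])"
```

```text
time: 5.98
eef_pos: [0.4565, 0.0489, 0.0501]
tcp_rot: [0.693, 0.721, 0.009, 0.008]
contact_force: [27.2, 3.9, -34.7]
opening: 0.245
time: 6.32
eef_pos: [0.4564, 0.0487, 0.0509]
tcp_rot: [0.693, 0.72, 0.014, 0.013]
contact_force: [42.1, 7.1, -46.9]
opening: 0.241
[ 41.32493686   6.60149758 -45.68299639]
```

View pics/w6.png

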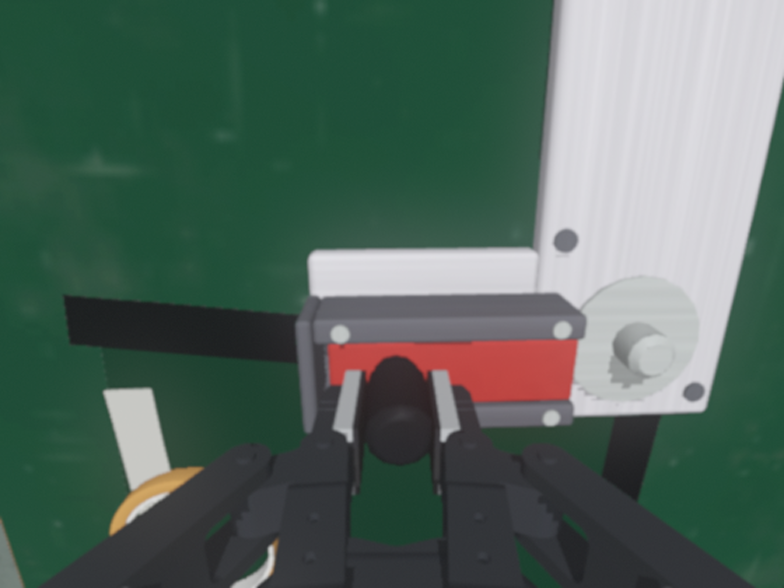

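The end stop is reached firmly: the slide no longer moves at 42 N. Next I back off, release and rise.

```bash
python3 -m creep '[0,0.2,0,0,0,0.5,0,0,0,0.5,0,0,0,0.5,0,0]'; python3 -m creep '[0,0,0,0,0,0,0,0,0,0,0,0,0,0,0,0,0,0,0,0,0,0,0,0,0,0,0,0]' 0; python3 -m creep '[0,0,-1.5,0,0,0,-3,0,0,0,-4.5,0,0,0,-6,0,0,0,-7,0,0,0,-7,0,0,0,-7,0]' 0
python3 - <<'E'
from h import *
import pickle
info,im=snap("wrist","w7",None,1.4)
pickle.dump((info,im),open("w7.pkl","wb"))
T,_=snap("top","top2",(120,140,400,310),2.8)
S,_=snap("scene","s2",(200,130,420,330),3)
print(ctrl.get_state()["contact_force"])
E
```

```text
time: 6.7
eef_pos: [0.458, 0.0489, 0.0504]
tcp_rot: [0.692, 0.722, 0.001, 0.001]
contact_force: [2.8, 0.3, -4.0]
opening: 0.245
time: 7.28
eef_pos: [0.456, 0.0489, 0.0489]
tcp_rot: [0.692, 0.722, 0.0, 0.0]
contact_force: [-0.3, 0.6, -0.7]
opening: 0.998
time: 7.87
eef_pos: [0.457, 0.0488, 0.2258]
tcp_rot: [0.692, 0.722, 0.001, 0.002]
contact_force: [0.0, -0.3, -0.5]
opening: 0.999
[ 1.23816541 -0.4011579  -1.01990028]
```

View pics/w7.png

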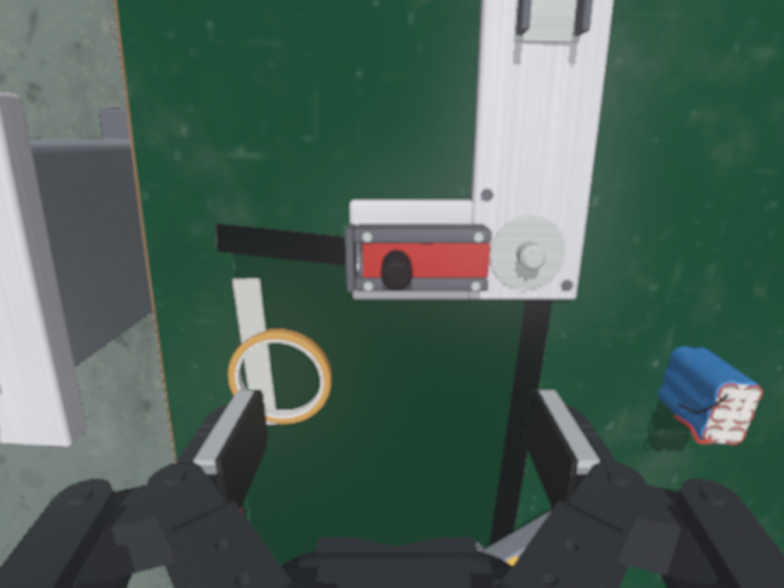

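View pics/top2.png

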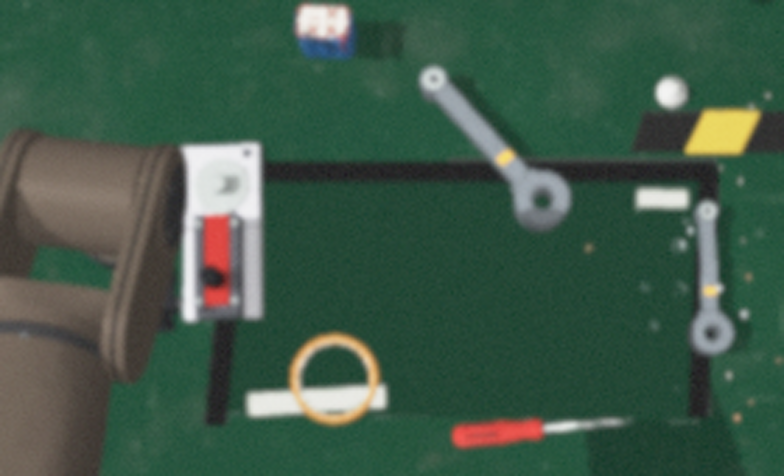

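View pics/s2.png

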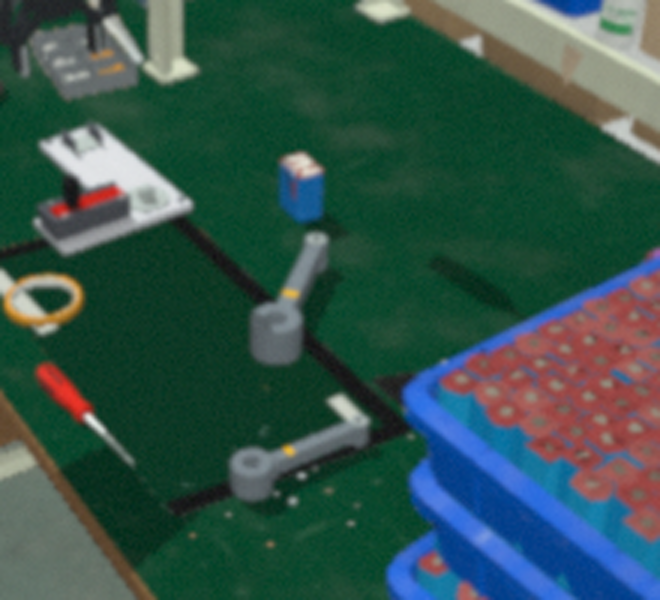

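Run:
```python
import pickle,cv2
info,im=pickle.load(open("w7.pkl","rb"))
cv2.imwrite("pics/w7c.png",cv2.resize(im[0:220,320:450],None,fx=2.7,fy=2.7,interpolation=cv2.INTER_CUBIC))
t=cv2.imread("pics/top2.png");cv2.imwrite("pics/top2c.png",cv2.resize(t[130:260,170:280],None,fx=4.5,fy=4.5,interpolation=cv2.INTER_CUBIC))
t=cv2.imread("pics/top1.png");cv2.imwrite("pics/top1c.png",cv2.resize(t[130:260,10:120],None,fx=4.5,fy=4.5,interpolation=cv2.INTER_CUBIC))
```

```text
(no output)
```

View pics/w7c.png

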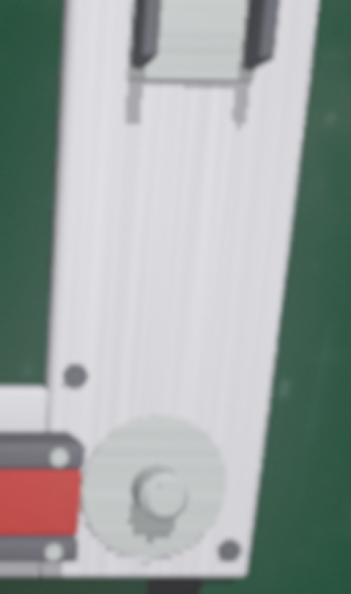

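View pics/top2c.png

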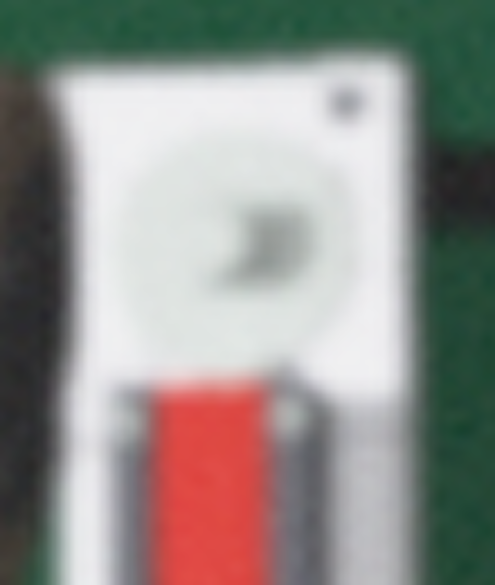

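View pics/top1c.png

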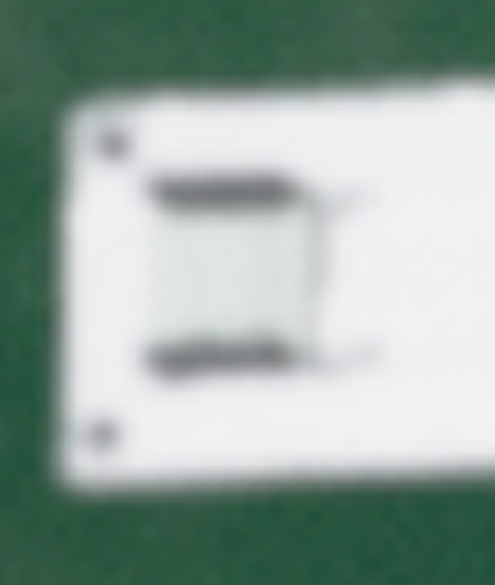

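Run:
```python
from h import *
import pickle
W,_=pickle.load(open("w7.pkl","rb"));T=imaging.camera_info("top")
w=lambda x,y:np.array([x,y])/2.7+[320,0]
t=lambda x,y,ox,oy:(np.array([x,y])/4.5+[ox,oy])/2.8+[120,140]
print("post w",plane(W,w(162,495),.032),"disc w",plane(W,w(153,487),.013))
print("disc top",plane(T,t(238,247,170,130),.013),"rest top",plane(T,t(233,270,10,130),.015))
print("corner w",plane(W,w(247,577),.012),"corner t",plane(T,t(408,58,170,130),.012))
print("corners left",plane(T,t(68,103,10,130),.012),plane(T,t(62,490,10,130),.012))
# rest front edge / cheeks in wrist: seat front corners (160?)
print("seat front w",plane(W,w(130,78),.015),plane(W,w(247,84),.015))
print("seat front t",plane(T,t(315,200,10,130),.015),plane(T,t(312,365,10,130),.015))
```

```text
post w [[0.56082741 0.05482505 0.032     ]] disc w [[0.56271666 0.05364528 0.013     ]]
disc top [[0.55957283 0.05000452 0.013     ]] rest top [[0.55373774 0.22058071 0.015     ]]
corner w [[0.60874466 0.0160007  0.012     ]] corner t [[0.60531043 0.01168537 0.012     ]]
corners left [[0.59481158 0.26384486 0.012     ]] [[0.50189047 0.2587798  0.012     ]]
seat front w [[0.5346464  0.20256093 0.015     ]] [[0.57703016 0.20288138 0.015     ]]
seat front t [[0.57053425 0.20212671 0.015     ]] [[0.53105481 0.2004307  0.015     ]]
```

Run:
```python
from h import *
print(units([.585,-.244,.13],np.radians(-49.2)))
```

```text
[np.float64(-11.93), np.float64(4.72), np.float64(3.65), np.float64(10.33)]
```

```bash
python3 -m creep '[-11.9,4.7,0,10.3,-11.9,4.7,0,10.3,-11.9,4.7,0,10.3,-11.9,4.7,0,10.3,-11.9,4.7,0,10.3,-11.9,4.7,0,10.3,-11.9,4.7,0,10.3,-11.9,4.7,0,10.3,-11.9,4.7,0,10.3,-11.9,4.7,0,10.3,-11.9,4.7,3.7,10.3,-11.9,4.7,3.7,10.3,-11.9,4.7,3.7,10.3,-11.9,4.7,3.7,10.3,-11.9,4.7,3.7,10.3]' 0
python3 - <<'E'
from h import *
import pickle
info,im=snap("wrist","w8",None,1.4)
pickle.dump((info,im),open("w8.pkl","wb"))
print(units([.585,-.244,.009],np.radians(-49.2)))
print(proj(info,[[.585,-.244,.038],[.5411,-.2821,.046],[.6697,-.171,.04]])*1.4)
E
```

```text
time: 9.27
eef_pos: [0.5858, -0.2422, 0.1314]
tcp_rot: [0.937, 0.35, -0.0, -0.001]
contact_force: [1.0, -0.9, 0.7]
opening: 0.996
[np.float64(-0.09), np.float64(-0.04), np.float64(4.98), np.float64(0.04)]
[[396.36363449 308.20949314]
 [396.34888508 408.64442312]
 [397.19793323  83.96038185]]
```

View pics/w8.png

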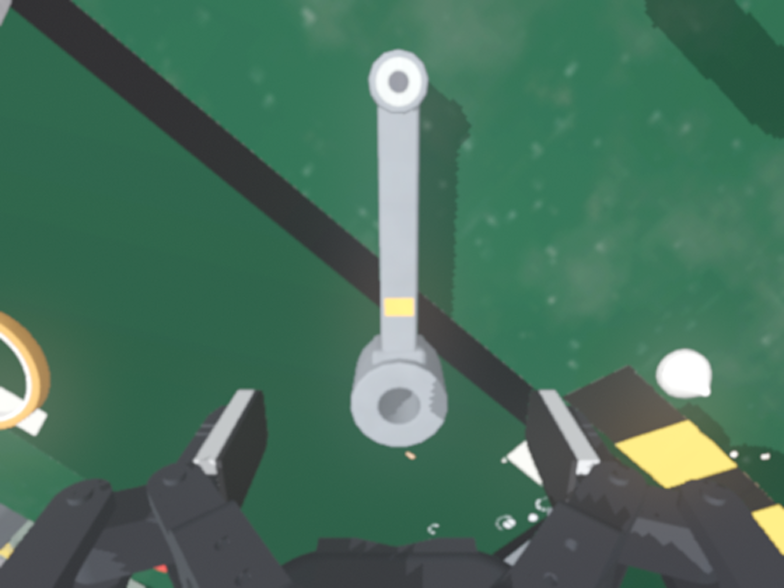

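```bash
python3 -m creep '[-0.1,0,1.6,0,-0.1,0,3.2,0,-0.1,0,4.4,0,-0.1,0,4.9,0,-0.1,0,4.9,0,-0.1,0,4.9,0,-0.1,0,4.9,0]' 0; python3 -m creep '[0,0,0,0,0,0,0,0,0,0,0,0,0,0,0,0,0,0,0,0,0,0,0,0,0,0,0,0,0,0,0,0,0,0,0,0,0,0,0,0,0,0,0,0]' 255 70;  python3 - <<'E'
from h import *
info,im=snap("wrist","w9",None,1.4)
E
```

```text
time: 9.9
eef_pos: [0.5867, -0.2464, 0.0126]
tcp_rot: [0.937, 0.35, 0.002, 0.002]
contact_force: [0.4, 0.6, 0.2]
opening: 1.001
time: 10.82
eef_pos: [0.5846, -0.2453, 0.0093]
tcp_rot: [0.937, 0.35, 0.0, 0.0]
contact_force: [0.1, -1.1, 2.8]
opening: 0.219
```

View pics/w9.png

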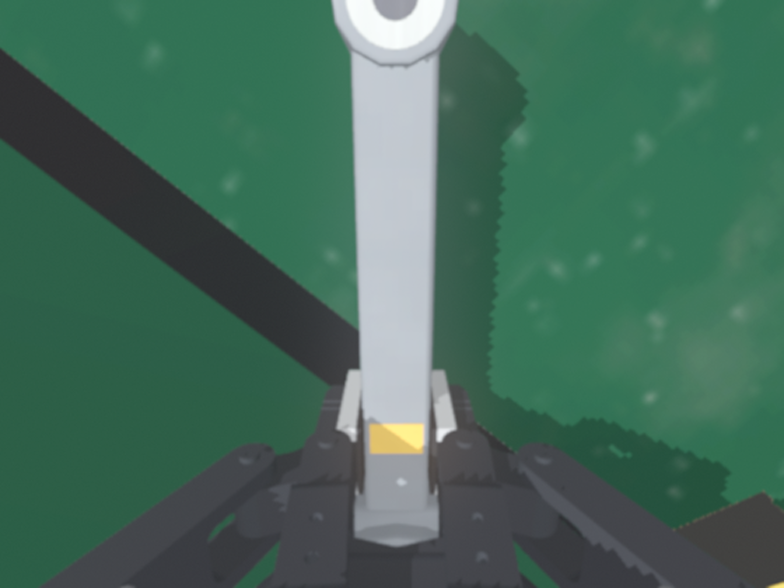

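```bash
python3 -m creep '[0,0,-0.3,0,0,0,-0.8,0,0,0,-1.5,0,0,0,-2.3,0,0,0,-3.1,0,0,0,-3.9,0,0,0,-4.5,0,0,0,-4.8,0,0,0,-4.8,0,0,0,-4.8,0]';  python3 - <<'E'
from h import *
import pickle
info,im=snap("wrist","w10",None,1.4)
S,si=snap("scene","s3",(200,110,420,310),3)
s=ctrl.get_state();Rm=R.from_quat(s["tcp_rot"]).as_matrix()
g=s["eef_pos"]-.019*Rm[:,2];top=g+[0,0,.012]
print(s["eef_pos"],s["contact_force"],s["wrist_torque"],proj(info,top)*1.4)
# target
d=np.radians(92.2);post=np.array([.5605,.0525]);b=post+.058*np.array([np.cos(d),np.sin(d)])
z=.032+.03+s["eef_pos"][2]-.0093
print(b,z,units([*b,z],d-np.pi/2),units([*b,s["eef_pos"][2]+.0],d-np.pi/2))
E
```

```text
time: 11.7
eef_pos: [0.5835, -0.2445, 0.1281]
tcp_rot: [0.937, 0.35, -0.0, -0.001]
contact_force: [-0.2, -0.2, -6.2]
opening: 0.221
[ 0.58286288 -0.24412449  0.12667484] [-0.24239545 -0.08106502 -5.42485788] [ 0.03540187 -0.02358994  0.00560461] [[391.2707916 447.5311968]]
[0.55827351 0.11045725] 0.179374842389546 [np.float64(8.55), np.float64(-11.37), np.float64(-2.07), np.float64(-10.25)] [np.float64(8.55), np.float64(-11.36), np.float64(0.03), np.float64(-10.25)]
```

View pics/w10.png

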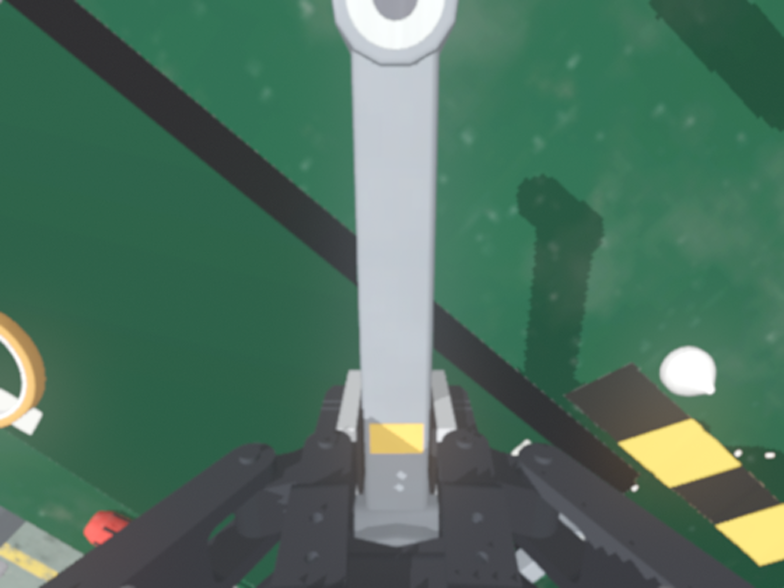

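View pics/s3.png

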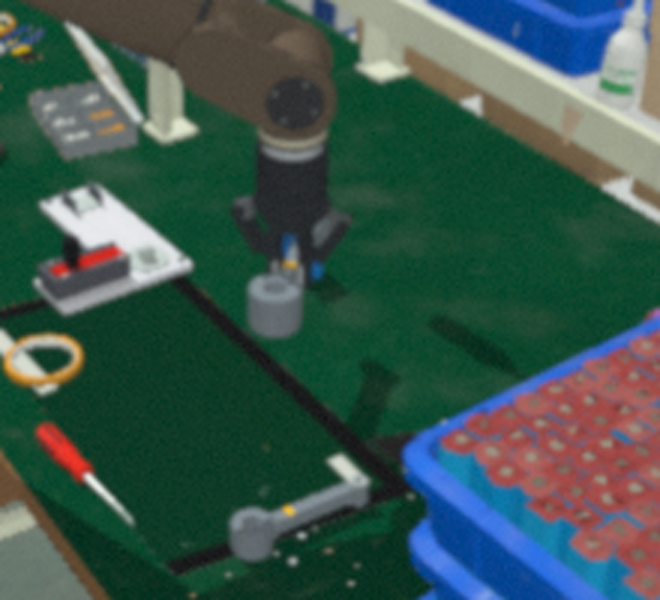

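```bash
python3 -m creep '[0.2,-0.3,-0.1,-0.3,0.7,-0.9,-0.2,-0.8,1.2,-1.6,-0.2,-1.5,1.8,-2.4,-0.2,-2.2,2.4,-3.2,-0.2,-2.9,3,-4,-0.2,-3.6,3.6,-4.8,-0.2,-4.3,4.2,-5.6,-0.2,-5,4.8,-6.4,-0.2,-5.8,5.4,-7.2,-0.2,-6.5,6,-8,-0.2,-7.2,6.6,-8.8,-0.2,-7.9,7.2,-9.6,-0.2,-8.6,7.7,-10.3,-0.2,-9.3,8.1,-10.8,-0.2,-9.8,8.4,-11.2,-0.2,-10.1,8.5,-11.3,-0.2,-10.2,8.55,-11.4,-0.2,-10.2,8.55,-11.4,-0.2,-10.2,8.55,-11.4,-0.2,-10.2]';  python3 - <<'E'
from h import *
import pickle
info,im=snap("wrist","w11",None,1.4)
pickle.dump((info,im),open("w11.pkl","wb"))
S,si=snap("scene","s4",(200,110,420,310),3)
T,ti=snap("top","top4",(120,140,400,310),2.8)
E
```

```text
time: 13.47
eef_pos: [0.5589, 0.1097, 0.1337]
tcp_rot: [0.695, 0.719, -0.0, 0.0]
contact_force: [-0.3, -0.5, -5.7]
opening: 0.222
```

View pics/w11.png

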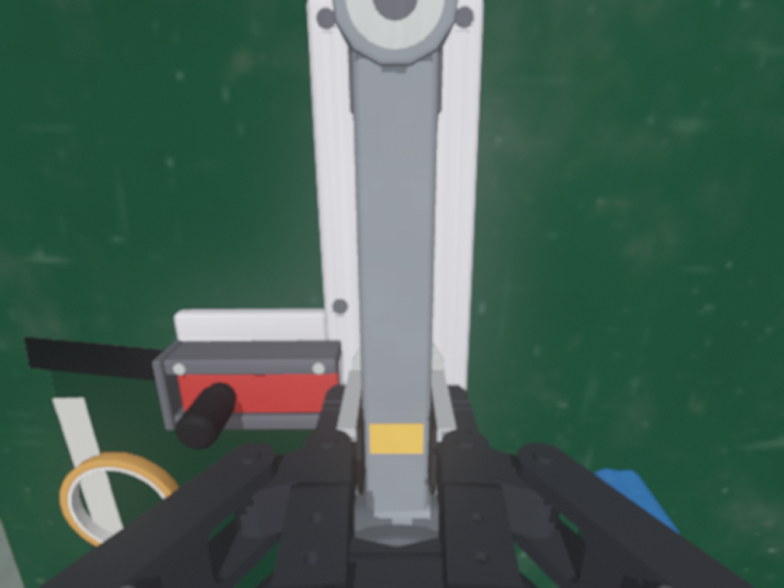

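View pics/s4.png

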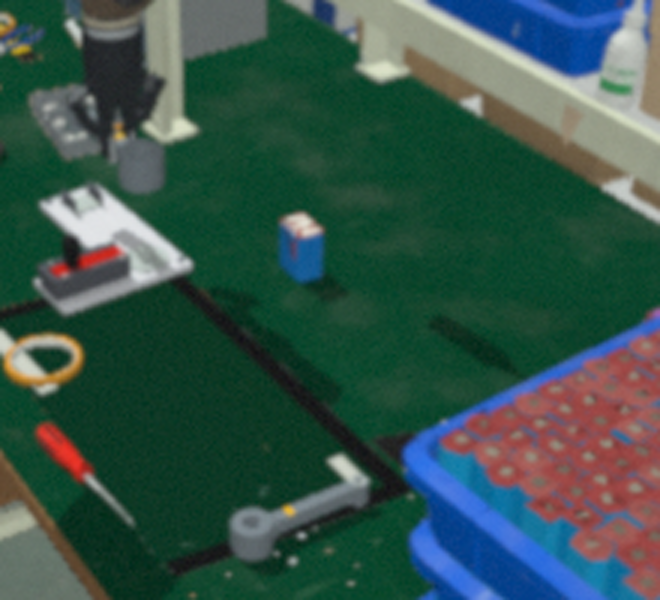

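View pics/top4.png

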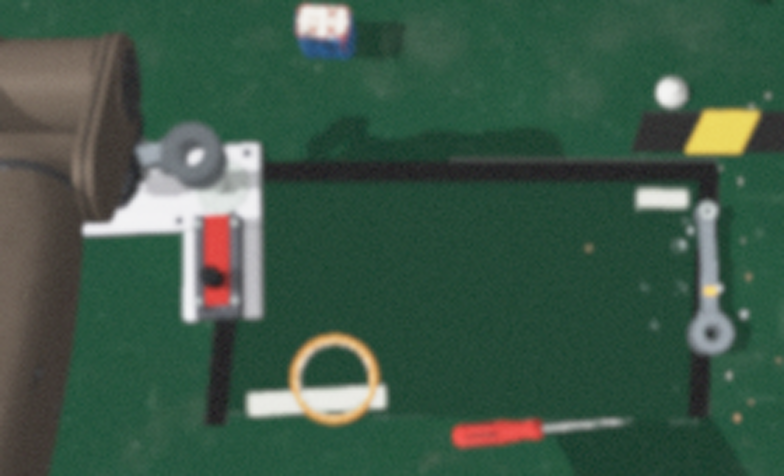

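Run:
```python
from h import *
import pickle
W,_=pickle.load(open("w11.pkl","rb"));T=imaging.camera_info("top");S=imaging.camera_info("scene")
s=ctrl.get_state();z=s["eef_pos"][2]-.0093;print("underside",z,s["eef_pos"])
t=lambda x,y:np.array([x,y])/2.8+[120,140]
for uv in [(192,154),(195,157)]: print("hub top cam",plane(T,t(*uv),z+.046))
print("tri",tri([(T,t(192,154)),(S,np.array([141,153])/3+[200,110])]))
# wrist: tip top centre
w=lambda x,y:np.array([x,y])/1.4
print("tip wrist",plane(W,w(396,4),z+.040))
for uv in [(325,17),(464,16)]: print("plate screws w",plane(W,w(*uv),.012))
# screws in top1
for uv in [(112/4.5+10,145/4.5+130),(103/4.5+10,436/4.5+130)]: print("screws t",plane(T,t(*uv),.012))
```

```text
underside 0.12452842864541191 [0.55904982 0.10955594 0.13382843]
hub top cam [[0.5551311  0.04891598 0.17052843]]
hub top cam [[0.55227089 0.0459949  0.17052843]]
tri (array([0.55806297, 0.04920447, 0.16611814]), [0.7591786111328692, 0.5448965991176434])
tip wrist [[0.55608202 0.22110502 0.16452843]]
plate screws w [[0.5191428  0.25258467 0.012     ]]
plate screws w [[0.5895     0.25526247 0.012     ]]
screws t [[0.58458014 0.25254401 0.012     ]]
screws t [[0.51470825 0.24991229 0.012     ]]
```

```bash
python3 -m creep '[0,0,0.2,0,0,0,0.6,0,0,0,1.0,0,0,0,1.4,0,0,0,1.8,0,0,0,2.1,0,0,0,2.3,0,0,0,2.4,0,0,0,2.4,0,0,0,2.4,0]';  python3 - <<'E'
from h import *
import pickle
info,im=snap("wrist","w12",None,1.4)
S,si=snap("scene","s5",(210,150,280,215),9)
T,ti=snap("top","top5",(140,170,230,270),6)
pickle.dump((info,im,S,si,T,ti),open("f.pkl","wb"))
print(ctrl.get_state()["eef_pos"])
E
```

```text
time: 14.45
eef_pos: [0.5592, 0.1104, 0.074]
tcp_rot: [0.695, 0.719, 0.0, 0.0]
contact_force: [0.8, 0.3, -4.4]
opening: 0.223
[0.55951457 0.11042426 0.07462669]
```

View pics/w12.png

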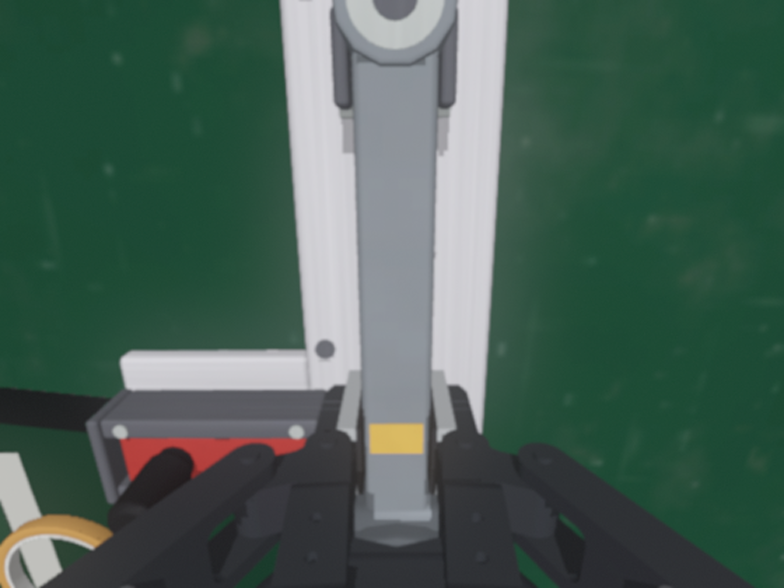

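View pics/s5.png

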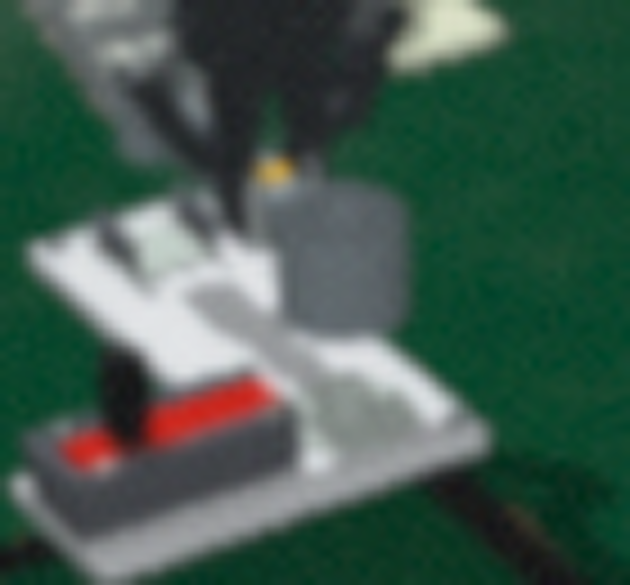

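View pics/top5.png

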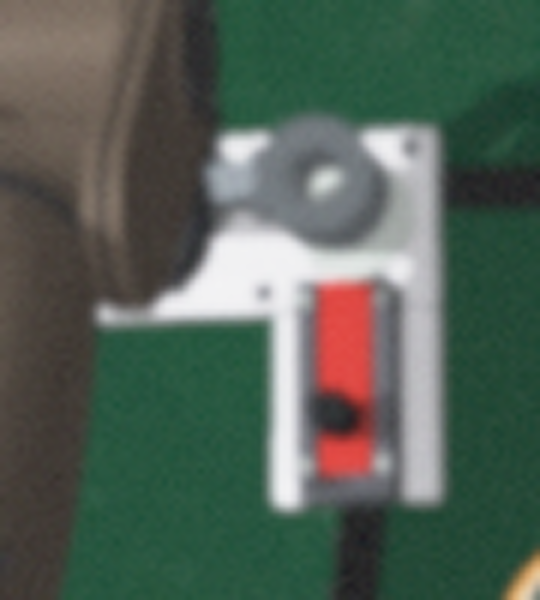

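Run:
```python
from h import *
import pickle
W,wi,S,si,T,ti=pickle.load(open("f.pkl","rb"))
z=.0743-.0093
t=lambda x,y:(np.array([x,y])/6+[140,170])
print("hub top",plane(T,t(320,182),z+.046))
for off in [(0,0)]:
  for p in ([.5596,.0500,z+.046],[.5605,.0525,z+.046],[.5625,.0545,z+.046]): print((proj(T,p)-[140,170])*6)
# rays for the outline of hub if exactly over post: draw
img=cv2.resize(np.ascontiguousarray(ti[170:270,140:230]),None,fx=6,fy=6,interpolation=cv2.INTER_CUBIC)
a=np.linspace(0,2*np.pi,60)
def circ(c,r,zz,col):
    P=np.c_[c[0]+r*np.cos(a),c[1]+r*np.sin(a),np.full(60,zz)]
    # pixel centres -> resize convention
    q=(proj(T,P)-[140,170]+.5)*6-.5
    cv2.polylines(img,[q.round().astype(np.int32)],True,col,1)
hub=plane(T,t(320,182),z+.046)[0]
circ(hub,.028,z+.046,(0,0,255)); circ(hub,.012,z+.046,(0,0,255))
circ((.5596,.05),.0275,.0125,(0,255,255)); circ((.5596,.05),.010,.032,(255,0,0))
cv2.imwrite("pics/ov.png",img)
w=lambda x,y:np.array([x,y])/1.4
print("tip w",plane(W,w(396,2),z+.04)," cheeks ends w",plane(W,w(343,104),.033),plane(W,w(448,104),.033))
```

```text
hub top [[0.55449006 0.04852192 0.111     ]]
[[317.22866262 171.04870943]]
[[311.84908121 169.12722847]]
[[307.66485147 164.85142338]]
tip w [[0.5562399  0.22216175 0.105     ]]  cheeks ends w [[0.53722424 0.20664682 0.033     ]] [[0.57602783 0.20791519 0.033     ]]
```

View pics/ov.png

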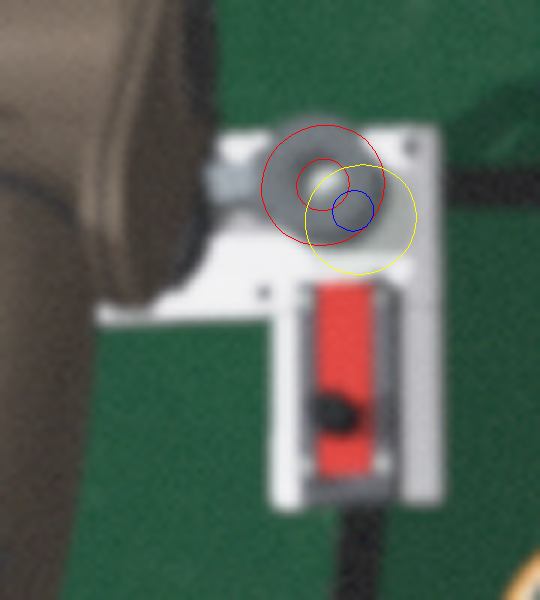

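```bash
python3 -m creep '[0.08,0.08,0.1,0,0.08,0.08,0.1,0,0.08,0.08,0.1,0,0.08,0.08,0.1,0,0.08,0.08,0.1,0,0.08,0.08,0.1,0]'
python3 - <<'E'
from h import *
s=ctrl.get_state();print(s["eef_pos"],s["tcp_rot"],s["opening"])
z=s["eef_pos"][2]-.0093
out=[]
for cam,(x0,y0,x1,y1) in dict(scene=(210,150,280,215),top=(165,175,225,235)).items():
    I,im=snap(cam,"x"+cam)
    f=6
    img=cv2.resize(np.ascontiguousarray(im[y0:y1,x0:x1]),None,fx=f,fy=f,interpolation=cv2.INTER_CUBIC)
    a=np.linspace(0,2*np.pi,60)
    def circ(c,r,zz,col):
        P=np.c_[c[0]+r*np.cos(a),c[1]+r*np.sin(a),np.full(60,zz)]
        q=(proj(I,P)-[x0,y0]+.5)*f-.5
        cv2.polylines(img,[q.round().astype(np.int32)],True,col,1)
    raw=img.copy()
    d=np.radians(92.0);h=s["eef_pos"][:2]-.0565*np.array([np.cos(d),np.sin(d)])
    circ(h,.028,z+.046,(0,0,255));circ(h,.028,z,(0,0,255))
    circ((.5605,.0525),.0275,.0125,(0,255,255))
    print(cam,h); cv2.imwrite(f"pics/ov_{cam}.png",np.hstack([raw,img]))
E
```

```text
time: 15.1
eef_pos: [0.5608, 0.1125, 0.0713]
tcp_rot: [0.695, 0.719, -0.0, -0.0]
contact_force: [0.6, -0.1, -5.6]
opening: 0.221
[0.56079768 0.1124548  0.07133068] [ 6.95050101e-01  7.18961304e-01 -9.30881001e-06 -2.27556230e-05] 0.2213499966899658
scene [0.5627695  0.05598922]
top [0.5627695  0.05598922]
```

View pics/ov_scene.png

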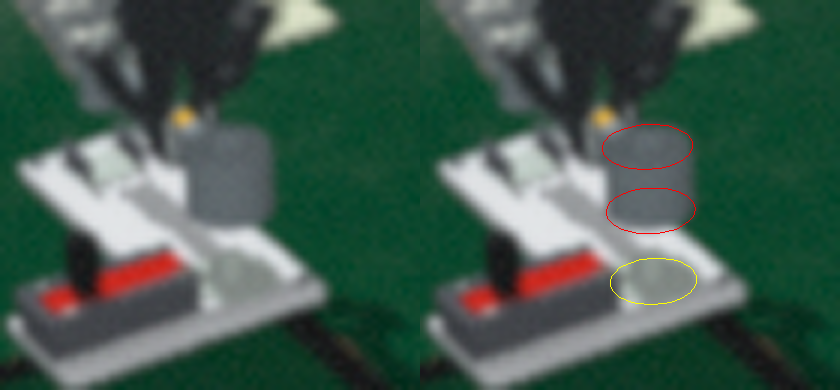

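View pics/ov_top.png

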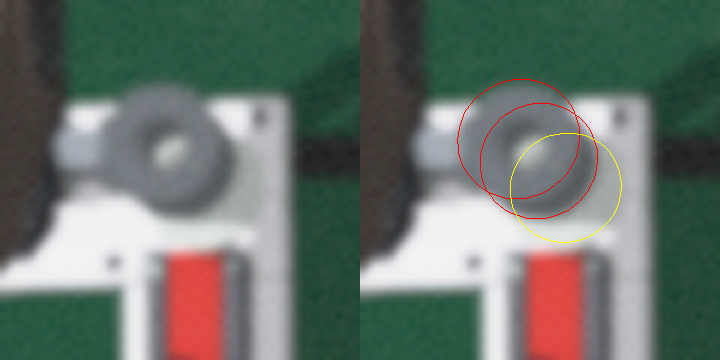

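```bash
python3 -m creep '[-0.12,-0.06,0,0,-0.12,-0.06,0,0,-0.12,-0.06,0,0,-0.12,-0.06,0,0,-0.12,-0.06,0,0,-0.12,-0.06,0,0,-0.12,-0.06,0,0,-0.12,-0.06,0,0]'
python3 - <<'E'
from h import *
s=ctrl.get_state();print(s["eef_pos"],np.abs(s["dq"]).max(),s["opening"],s["contact_force"])
z=s["eef_pos"][2]-.0093
a=np.linspace(0,2*np.pi,60)
I,im=snap("top","xtop2");x0,y0,x1,y1=165,175,225,235;f=9
img=cv2.resize(np.ascontiguousarray(im[y0:y1,x0:x1]),None,fx=f,fy=f,interpolation=cv2.INTER_CUBIC)
for c,r,zz,col in [((.5596,.05),.028,z+.046,(0,0,255)),((.5596,.05),.028,z,(0,0,255)),((.5596,.05),.0275,.0125,(0,255,255))]:
    q=(proj(I,np.c_[c[0]+r*np.cos(a),c[1]+r*np.sin(a),np.full(60,zz)])-[x0,y0]+.5)*f-.5
    cv2.polylines(img,[q.round().astype(np.int32)],True,col,1)
cv2.imwrite("pics/ov3.png",img)
snap("wrist","w13",None,1.4)
E
```

```text
time: 15.87
eef_pos: [0.5594, 0.1094, 0.0713]
tcp_rot: [0.695, 0.719, 0.0, 0.0]
contact_force: [0.5, -0.9, -4.7]
opening: 0.221
[0.55944926 0.10943542 0.07134377] 0.0016182144068932066 0.22080488220885114 [ 0.50863954 -0.92778433 -4.72319587]
```

View pics/ov3.png

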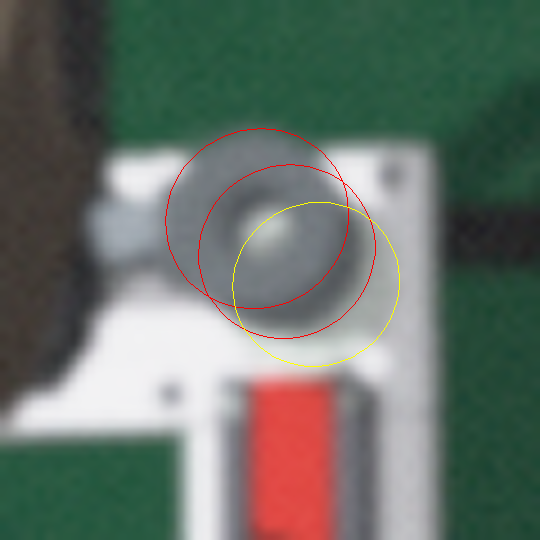

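View pics/w13.png

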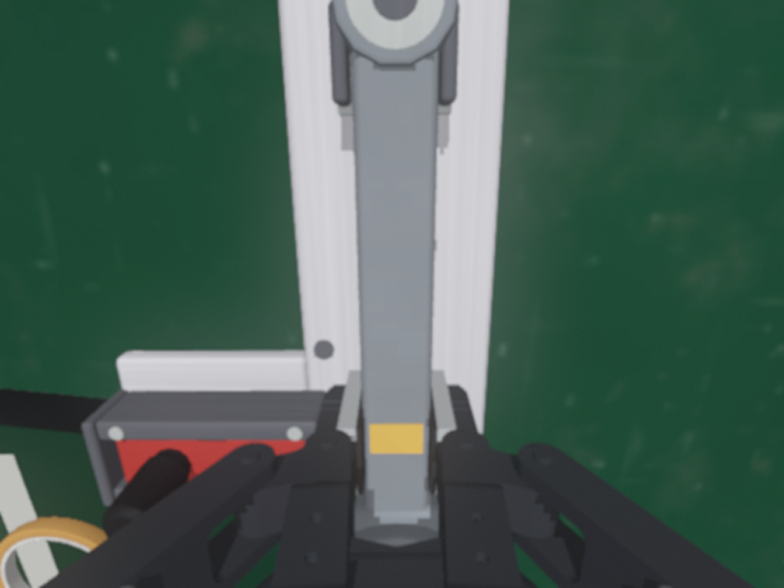

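In the top view the hub outline sits within about 2 mm of the post, and in the wrist view the tip is centred between the cheeks. The arm is still, so I hand in.

```bash
python3 -c "
from plant import ctrl
print(ctrl.sign_off()); s=ctrl.get_state(); print(s['time'],s['eef_pos'],s['opening'])"
```

```text
the job is handed in; nothing more can be done
None
the job is handed in; nothing more can be done
```

I slid the transport lock open and lifted the grey lever by its yellow mark. I handed the job in at about 16 s with the lever held level over the fixture; no verdict was given.

- **Lock:** I pulled the knob about 45 mm until it stopped moving at about 42 N, which I take as the end stop. I then released it without shifting it, and it still showed open in the later pictures.
- **Grip:** The lever is held with 70 N. The grasp point is about 3 mm from the balance mark.
- **Height:** The hub's underside is about 3 cm above the post top. That comes from the arm's own position readings, not a direct view.
- **Position over the fixture:** The top view puts the hub within about 2 mm of the post axis. The wrist view shows the small end centred over the rest to about 1 mm across the plate, and within a few mm along it.
- **Stillness and contact:** Joint speeds were about 0.002 rad/s, and the outside force was about 5 N, which is the lever's weight. I saw no contact with the fixture, and the other things on the bench looked unmoved.

**Disagreement:** The wrist and top cameras differed by 3 to 5 mm on where the fixture stands. My first top-view reading of the hub, about 5 mm off the post, was wrong because I mixed its upper and lower rims. I settled the final position by comparing hub and post within the same view.

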